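Slide the jam tray past its spring catch

TASK

The jam pot is parked on the sliding bamboo tray of the serving slide. With a fingertip press the catch's long steel strip down and, keeping it pressed, push the tray's side bar along past the catch's tooth until the tray is fully home against the far stop; then let go, so that the tooth springs up behind the bar and locks the tray out. Do not pick up or tip the jam pot, which just rides along on the tray, and leave the other things on the desk where they are.

Things in the scene. Friction and masses are not known exactly. Their poses are not given: they have to be found in the camera images.
- slide: Fixed bamboo base plate of the serving slide, 170 x 264 x 12 mm, origin at desk height. All offsets here are in its frame: x points from the catch strip's side to the tray's side, y is the way the tray slides out, z up. Plate: x -95 to 75, y -146 to 118 mm. Turned at most 0.45 rad: strip on the robot's side, tray sliding to the robot's left. Stop blocks 42 mm high at y -112 and +97, x -10 to 60.
- tray (a joint): Tray travel q along the slide's +y, m: 0 parked, 0.085 fully home at the far stop; starts at 0 to 0.016. 1 to 2 N of friction, stays where left, cannot come off. The up tooth blocks its bar at about q = 0.025; the bar's rear is clear of the tooth beyond q = 0.051.
- tray_floor (a point): Centre of the bamboo tray's floor, 36 mm above the desk, at x 25, y -50 mm + q. Tray 84 mm (x) by 104 mm (y), rim up to 42 mm.
- bar_rear (a point): Centre of the pushing face: rear (-y) face of the tray's square bamboo side bar, above the strip, 49 mm above the desk, at x -68, y -57 mm + q. The bar is 14 mm thick along y, reaches out from the tray's middle over tooth and strip (x -86 to -16 mm), underside 38 mm, top 60 mm above the desk. Push it along the slide's +y.
- catch (a joint): How far the steel spring catch (strip and tooth in one piece) is pressed straight down, m: 0 up, 0.012 fully down. It springs back when let go; 2.4 N to start, 7.2 N fully down. The bar passes over the tooth when this is above 0.007.
- strip_top (a point): Centre of the top of the catch's flat steel strip, 36 mm wide (x -86 to -50), 180 mm long (y -135 to 45 mm); top 34 mm above the desk when up, 22 mm fully down (the point moves along). Press it anywhere; a fingertip can slide along it. The bar lies across it 4 mm above, with over 70 mm of strip free behind (-y of) the bar. Nothing stands outside it on the -x side.
- tooth_top (a point): Centre of the top of the catch's steel tooth, 18 mm (x) by 12 mm (y), at x -34, y -12 mm, between strip and tray; 45 mm above the desk when up, 33 mm fully down.
- jam_pot: Black ceramic jam pot with fitted lid and small knob (one solid piece), 62 mm in diameter, 50 mm high, about 0.3 kg, standing loose on the tray floor; its top is 86 mm above the desk. Origin at the centre of its underside. Not to be lifted or tipped.
- cup: White demitasse cup, 60 mm across, 52 mm high, on the coaster beyond the far end of the slide; its top is 60 mm above the desk. Origin at the centre of its underside. Leave it.
- coaster: Round bamboo coaster, 96 mm across, 8 mm thick, under the cup. Origin at the centre of its underside. Leave it.
- spoon: Stainless demitasse spoon, about 108 mm long, origin near its middle, lying on the desk on the tray's side (+x) of the slide. Leave it.
- sugar_jar: Glass sugar jar with steel cap, 60 mm across, 85 mm high, standing beyond the parked (-y) end of the slide. Origin at the centre of its underside. Leave it.
- plate: White side plate, 160 mm across, 16 mm high, on the desk near the robot's right. Origin at the centre of its underside. Leave it.

How it is judged:
On the way, in this order (a step that is already met when the one before it is completed fails the run):
1. the catch is pressed down while the bar is still in front of the tooth (value of joint catch above 0.0075 m and value of joint tray below 0.03 m), for 0.1 s.
2. with the catch still held down the bar has been pushed over the tooth (value of joint catch above 0.006 m and value of joint tray above 0.04 m), for 0.04 s.
At the end, for the whole second after the job is handed in: The tray is within 8 mm of its far stop, the catch is back up (within 2 mm) so that its tooth stands behind the bar, and the jam pot is at rest and upright on the tray (value of joint tray above 0.077 m and value of joint catch below 0.002 m and linear speed of jam_pot below 0.02 m/s and z of jam_pot in the frame of slide between 0.03 and 0.042 m and angle between jam_pot's own z axis and vertical below 0.12 rad); the robot touches nothing.
It fails at once if the jam pot is lifted off the tray (z of jam_pot in the frame of slide above 0.05 m).
It fails at once if the jam pot is tipped (angle between jam_pot's own z axis and vertical above 0.35 rad).
It fails at once if another thing on the desk is shifted by more than 30 mm (distance of any of cup, coaster, spoon, sugar_jar, plate from where it was at the start of the episode above 0.03 m).
It also fails if it takes over 34 s, if anything falls off the work surface, if the arm or the gripper's body presses on something with over 40 N, if the wrist force passes 120 N, or if a joint passes its speed limit or range.

ROBOT

A 7-joint arm with a two-finger parallel gripper is mounted at the origin on the work surface. World frame = base frame: x ahead of the robot, y to its left, z up, the work surface at z = 0. Lengths are in m, angles in rad, forces in N, time in s.
With the tool pointing down it reaches from about 0.425 to 0.925 m from the base axis. Payload 6.8 kg.
Tool frame: the origin (TCP) lies on the centre line of the jaws, within the pads' length; the fingertips stand 8 mm ahead of it and the grasp point (between the pads) lies 11 mm behind it (r.finger_overhang is the distance from the TCP to the fingertips, in m); x points along the fingers, z is the direction in which the jaws open and shut, and the axes are right-handed (so a half turn about x gives the same grasp; the last joint's range is limited). The gripper opens to 85 mm and grips with 20 to 120 N. Pads are 22 mm wide; open, the fingers measure 114 mm over their backs; the gripper's body (76 mm by 85 mm) begins 54 mm behind the grasp point. The pads swing forward as they close: fully open they stand 13 mm farther back than shut.
Start: joints at [1.223, 0.477, 0.022, 1.555, -0.011, 1.109, -0.083], TCP at [0.16, -0.656, 0.239] pointing down, gripper open.
Joint ranges: [-2.96, 2.96], [-0.34, 2.1], [-1.41, 1.46], [0.24, 2.44], [-1.37, 4.51], [0.17, 1.92], [-2.96, 2.96]. Speed limits (rad/s): [2.39, 2.39, 3.14, 3.14, 3.14, 3.14, 3.14].

INTERFACE

Orientations are given as a rotation vector (axis times angle).
In Python, from bench import r gives the robot as it stands. The module is installed in compiled form; this text tells all that it offers.
- The arm moves only by the tool play_rows, never from a script. Its argument "plan" is a list of rows, each a list of 5 numbers: the opening, from -1 (shut) to 1 (fully open), then the shift along the world's x, y, z in m, then the turn about the world's z in rad. A call has 1 to 10 rows; each row is the pose to reach, as a shift and turn from the pose commanded when the call began; what a row does not reach only later rows make up. A row lasts 1/10 s, in which the tool goes at most 50 mm and 8.59 degrees, less where a joint would pass 70% of its speed; a pose out of reach is approached as far as the arm can. A call with a gripper value outside its range is refused whole. The fingers move at their own pace and stop on an object; "force" is the grip in N (left out, the last holds). Time passes only in rows, so rows that repeat a pose let the fingers close. It gives the time, the measured TCP pose, the force and the opening at its end, in the units of the state.
- r.get_obs(): the state, without advancing time (a new reading comes with each control period).
- r.grab_frame(name): name is "scene" or "top"; returns a dict with "pixels" (384x512x3 uint8, blue, green, red), "z_map" (384x512 float32, m along the optical axis (not along the pixel's ray), 0 where there is no reading), "vfov" (degrees; the focal length in pixels is half the picture's height over the tangent of half this angle, whatever the lens; pixels are square), "cx", "cy" (the principal point, pixels), "D" ([k1, k2, p1, p2, k3] as OpenCV has them; the pictures are not rectified), "R" (3x3) and "t" (3): a world point X has camera coordinates R X + t. Camera axes: x right, y down, z forward; pixel columns grow to the right and rows downward; lengths in m; the calibration is good to about 2 mm. A picture is of the moment at which its call begins.
- r.hand_in(): hands the job in, once; it reports no verdict.
Trained networks look in a picture, given as the dict that the camera call returned (one of the last four; its "shot" number tells which), for a name from the list of things; names that differ only in an ending like _2 or _b are one class to them, and where a whole thing is asked for, a point or a joint stands for the part that bears it (a point fixed in the world has none). Each returns a list of dicts, best first, with "conf" (0 to 1); they miss things now and then, are a little off and sometimes report something else, mostly with a low value. They report only what shows in the picture. A call takes as long as a camera call.
- r.outline_of(picture, label): "mask" (384x512 bool, what is visible of it) and "bbox" ([left, top, right, bottom] as shares, 0 to 1, of the picture: columns of its width, rows of its height, round what is visible of it).
- r.pinpoint(picture, label): "position" ([column, row] as shares, 0 to 1, of the picture: columns of its width, rows of its height: a listed point, or the origin of a listed thing).
The state is a dict: "clock": time; "joints": joint angles; "qvel": joint speeds; "tau": joint torques, N m; "tcp_pos": TCP position; "orientation": TCP orientation; "contact_force": force on the tool from outside, world axes, zero at the start; "moment": the same for the moment, N m; "grip_width": finger opening in m.
Only numpy, scipy, OpenCV 4.12 (cv2) and the standard library are available. Lean on these libraries where they do the work, as an engineer would, in place of code of your own. Each camera call takes 0.05 s, during which the arm holds its last target.

## Working session

There is one attempt and no reset: what is moved stays moved. The work goes in short steps, Python scripts to look and compute and a tool call to move; the robot and the scene stay as the last step left them, time stands still between calls to the robot, and variables do not carry over. Pictures are saved under pics/ and viewed, and the job is handed in when it is done.

Besides the shell and the picture viewer there is one more tool, called after "Call:" as name([rows], argument=value, ...), one row to a line, values as JSON. play_rows: Moves the arm, as the interface text tells. Its arguments: {"type":"object","properties":{"plan":{"type":"array","items":{"type":"array","items":{"type":"number"}}},"force":{"type":"number"}},"required":["plan"]}

```bash
mkdir -p pics; cat > h.py <<'E'
import numpy as np, cv2
from bench import r
def K(f):
    F=f["pixels"].shape[0]/2/np.tan(np.radians(f["vfov"])/2)
    return np.array([[F,0,f["cx"]],[0,F,f["cy"]],[0,0,1.]])
def ray(f,u,v):
    p=cv2.undistortPoints(np.array([[[u,v]]],float),K(f),np.array(f["D"],float))[0,0]
    R=np.array(f["R"]);t=np.array(f["t"])
    return -R.T@t, R.T@np.array([p[0],p[1],1.])
def at_z(f,u,v,z):
    c,d=ray(f,u,v); return c+d*(z-c[2])/d[2]
def proj(f,X):
    R=np.array(f["R"]);
    return cv2.projectPoints(np.array(X,float).reshape(-1,1,3),cv2.Rodrigues(R)[0],np.array(f["t"],float),K(f),np.array(f["D"],float))[0].reshape(-1,2)
E
cat > a.py <<'E'
from h import *
o=r.get_obs(); print({k:np.round(v,3).tolist() for k,v in o.items()}, r.finger_overhang)
Z=dict(slide=0,tray_floor=.036,bar_rear=.049,strip_top=.034,tooth_top=.045,jam_pot=.036,cup=.008,sugar_jar=0,plate=0,spoon=0)
for n in ("top","scene"):
    f=r.grab_frame(n); cv2.imwrite(f"pics/{n}0.png",f["pixels"])
    print(n,np.round(-np.array(f["R"]).T@f["t"],3))
    for l,z in Z.items():
        for d in r.pinpoint(f,l)[:1]:
            u,v=d["position"][0]*512,d["position"][1]*384
            print(l,round(d["conf"],2),round(u),round(v),np.round(at_z(f,u,v,z),4))
E
python3 a.py
```

```text
{'clock': 0.0, 'joints': [1.223, 0.478, 0.022, 1.556, -0.012, 1.109, -0.083], 'qvel': [-0.0, 0.001, -0.001, 0.0, -0.0, -0.0, -0.001], 'tau': [0.0, -59.645, 1.608, -28.12, 0.013, 0.009, 0.0], 'tcp_pos': [0.16, -0.655, 0.238], 'orientation': [1.032, 1.315, -1.03], 'contact_force': [0.521, -0.053, 0.149], 'moment': [0.016, -0.007, -0.069], 'grip_width': 0.086} 0.008
top [ 0.487 -0.051  1.319]
slide 0.84 208 166 [0.629  0.0756 0.    ]
tray_floor 0.81 217 157 [0.6534 0.047  0.036 ]
bar_rear 0.76 219 183 [0.5707 0.0385 0.049 ]
strip_top 0.79 219 189 [0.5536 0.0392 0.034 ]
tooth_top 0.59 208 176 [0.5916 0.072  0.045 ]
jam_pot 0.85 223 154 [0.6602 0.027  0.036 ]
cup 0.87 137 151 [0.6696 0.2968 0.008 ]
sugar_jar 0.71 276 147 [ 0.691  -0.1373  0.    ]
plate 0.91 375 275 [ 0.2971 -0.4481  0.    ]
spoon 0.4 220 126 [0.7549 0.0416 0.    ]
scene [1.028 0.363 0.904]
slide 0.66 275 255 [0.6217 0.0825 0.    ]
tray_floor 0.87 259 248 [0.6497 0.048  0.036 ]
bar_rear 0.91 279 223 [0.5565 0.042  0.049 ]
strip_top 0.8 278 225 [0.5542 0.038  0.034 ]
tooth_top 0.89 282 241 [0.594  0.0842 0.045 ]
jam_pot 0.87 255 246 [0.6539 0.0347 0.036 ]
cup 0.81 335 315 [0.654  0.3052 0.008 ]
sugar_jar 0.71 199 223 [ 0.6887 -0.156   0.    ]
plate 0.77 220 117 [ 0.3028 -0.4548  0.    ]
spoon 0.73 232 279 [0.7534 0.0424 0.    ]
```

```bash
python3 -c "
import cv2
a=cv2.imread('pics/top0.png')[90:240,90:320]; cv2.imwrite('pics/top0z.png',cv2.resize(a,None,fx=3.4,fy=3.4,interpolation=cv2.INTER_CUBIC))
a=cv2.imread('pics/scene0.png')[150:350,150:390]; cv2.imwrite('pics/scene0z.png',cv2.resize(a,None,fx=3,fy=3,interpolation=cv2.INTER_CUBIC))"
```

```text
(no output)
```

View pics/top0z.png

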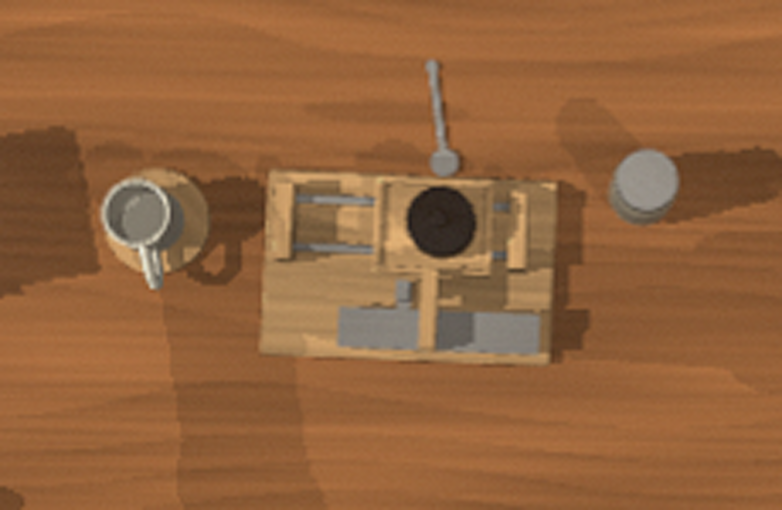

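View pics/scene0z.png

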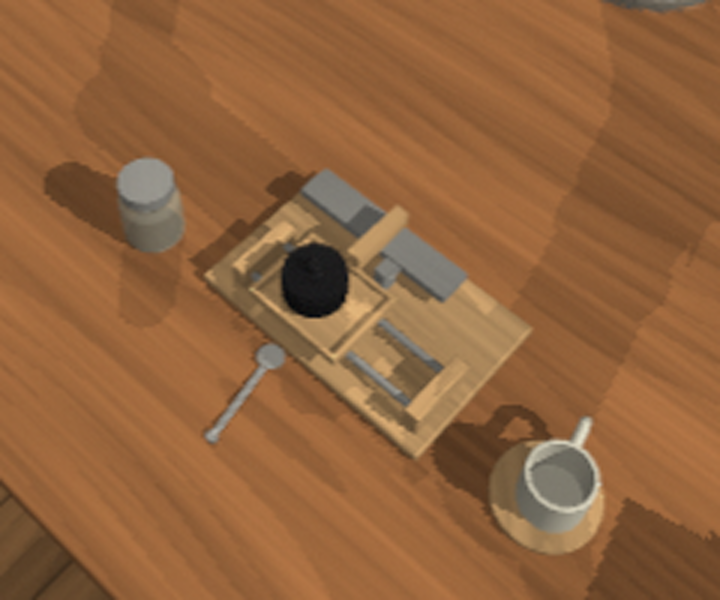

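```bash
cat > b.py <<'E'
from h import *
from scipy.optimize import least_squares
ft=r.grab_frame("top"); fs=r.grab_frame("scene")
def T(p,s,o): return (np.array(p,float)+.5)/s-.5+np.array(o)
C=[(75,118,12),(75,-146,12),(-95,-146,12),(-95,118,12)]
# (frame, local mm, moves with q, pixel)
S=[(ft,c,0,T(p,3.4,(90,90))) for c,p in zip(C,[(270,170),(557,182),(550,362),(261,353)])]
# strip corners
S+=[(ft,c,0,T(p,3.4,(90,90))) for c,p in zip([(-50,45,34),(-86,45,34),(-50,-135,34),(-86,-135,34)],[(340,307),(338,345),(541,315),(539,353)])]
S+=[(fs,c,0,T(p,3,(150,150))) for c,p in zip([(75,118,12),(75,-146,12),(-95,118,12),(-86,45,34),(-50,45,34)],[(416,455),(206,274),(531,329),(467,277),(441,300)])]
def W(p,c,mv):
    x,y,a,q=p; l=np.array(c)/1000.; l=l+[0,mv*q,0]
    return np.array([x+np.cos(a)*l[0]-np.sin(a)*l[1], y+np.sin(a)*l[0]+np.cos(a)*l[1], l[2]])
# bar rear top edge end corners
S+=[(ft,(-86,-57,60),1,T((435,349),3.4,(90,90))),(ft,(-86,-43,60),1,T((418,346),3.4,(90,90)))]
f=lambda p: np.concatenate([proj(F,W(p,c,m))[0]-px for F,c,m,px in S])
s=least_squares(f,[.627,.078,0,.008],loss='soft_l1'); print(np.round(s.x,4)); print(np.round(s.fun.reshape(-1,2),1).tolist())
p=s.x
for n,c,m in [("bar",(-68,-57,49),1),("tooth",(-34,-12,45),0),("floor",(25,-50,36),1),("strip_end",(-68,-135,34),0),("home",(-68,28,49),0)]: print(n,np.round(W(p,c,m),4))
# depth check
for F in (ft,):
    z=F["z_map"]
    for c,m in [((-68,-100,34),0),((-68,20,34),0),((-70,-50,60),1),((-92,-100,12),0),((-60,80,12),0)]:
        u=proj(F,W(p,c,m))[0]; i=np.round(u).astype(int); d=z[i[1],i[0]]
        X=W(p,c,m); print(c, d-(np.array(F["R"])@X+F["t"])[2])
for n,F,s_,o in(("top",ft,3.4,(90,90)),("scene",fs,3,(150,150))):
    im=cv2.resize(F["pixels"],None,fx=2,fy=2,interpolation=cv2.INTER_CUBIC)
    for Cn,m in [(C,0),([(-50,45,34),(-86,45,34),(-86,-135,34),(-50,-135,34)],0),([(-86,-57,60),(-86,-43,60),(-16,-43,60),(-16,-57,60)],1)]:
        q=[proj(F,W(p,c,m))[0]*2+.5 for c in Cn]; cv2.polylines(im,[np.round(q).astype(int)],True,(0,255,0),1)
    im=im[180:480,180:640] if n=="top" else im[300:700,300:780]
    cv2.imwrite(f"pics/fit_{n}.png",cv2.resize(im,None,fx=1.5,fy=1.5))
E
python3 b.py
```

```text
[ 0.631   0.0816 -0.027   0.0139]
[[-0.2, -0.7], [0.4, -0.5], [0.2, 1.0], [-0.2, 0.1], [-0.0, -0.4], [-0.0, 0.2], [-0.1, -0.3], [-0.0, 0.3], [-0.3, 1.2], [-1.5, 0.2], [0.7, -0.5], [0.1, -0.9], [0.6, -0.2], [-0.2, -0.2], [0.1, 0.5]]
bar [0.5618 0.0403 0.049 ]
tooth [0.5966 0.0705 0.045 ]
floor [0.655  0.0448 0.036 ]
strip_end [ 0.5593 -0.0515  0.034 ]
home [0.5637 0.1114 0.049 ]
(-68, -100, 34) -1.2968342835151248e-06
(-68, 20, 34) -0.001142770005492677
(-70, -50, 60) -0.000948806267408564
(-92, -100, 12) 0.0029613808408179843
(-60, 80, 12) 0.002014330198518266
```

```bash
python3 -c "
from scipy.spatial.transform import Rotation as R
print(R.from_rotvec([1.032,1.315,-1.03]).as_matrix().round(3))"
```

```text
[[-0.001  0.971  0.238]
 [ 0.002  0.238 -0.971]
 [-1.    -0.    -0.002]]
```

View pics/fit_top.png

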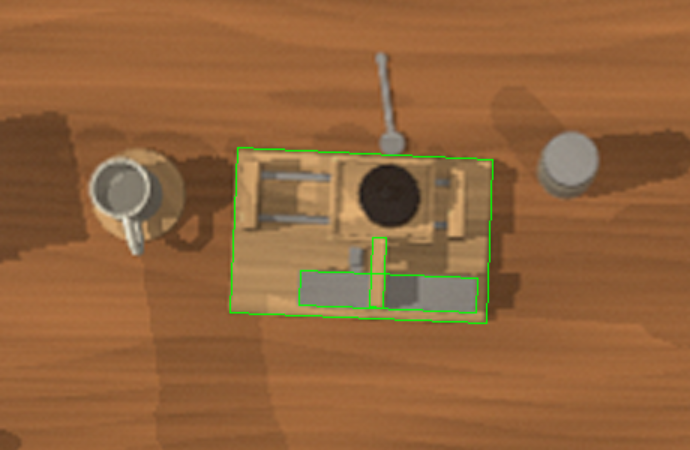

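View pics/fit_scene.png

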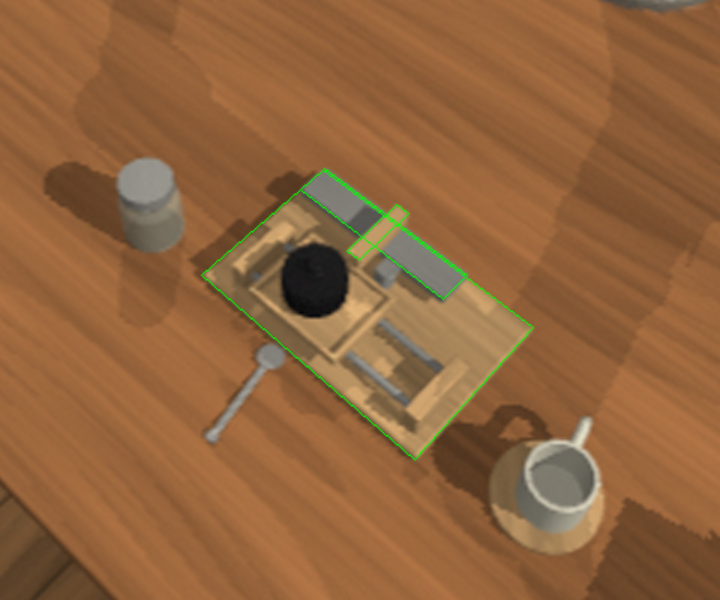

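Call:
play_rows([
  [-1,0.02,0.033,0,0],
  [-1,0.044,0.073,0,-0.03],
  [-1,0.068,0.113,0,-0.06],
  [-1,0.092,0.153,0,-0.09],
  [-1,0.116,0.193,0,-0.12],
  [-1,0.14,0.233,0,-0.15],
  [-1,0.164,0.273,0,-0.18],
  [-1,0.188,0.313,0,-0.21],
  [-1,0.212,0.353,0,-0.24],
  [-1,0.236,0.393,0,-0.268],
], force=30)

```text
clock: 2.2
tcp_pos: [0.3971, -0.2611, 0.2397]
orientation: [1.231, 1.194, -1.231]
contact_force: [1.6, -1.1, -0.3]
grip_width: -0.0003
```

Call:
play_rows([
  [-1,0.022,0.037,0,0],
  [-1,0.045,0.074,-0.01,0],
  [-1,0.068,0.111,-0.03,0],
  [-1,0.091,0.148,-0.05,0],
  [-1,0.114,0.185,-0.07,0],
  [-1,0.135,0.222,-0.09,0],
  [-1,0.15,0.25,-0.11,0],
  [-1,0.163,0.27,-0.13,0],
  [-1,0.163,0.27,-0.14,0],
  [-1,0.163,0.27,-0.14,0],
])

```text
clock: 3.2
tcp_pos: [0.5582, 0.0073, 0.0978]
orientation: [1.227, 1.198, -1.232]
contact_force: [-0.8, 0.4, -0.5]
grip_width: 0.0002
```

```bash
cat > c.py <<'E'
from h import *
import sys
from scipy.spatial.transform import Rotation as R
o=r.get_obs(); print(o["clock"],np.round(o["tcp_pos"],4),np.round(o["contact_force"],2)); print(R.from_rotvec(o["orientation"]).as_matrix().round(3))
for n,c in (("top",(170,130,330,250)),("scene",(170,160,370,310))):
    f=r.grab_frame(n); im=f["pixels"][c[1]:c[3],c[0]:c[2]]
    cv2.imwrite(f"pics/{n}{sys.argv[1]}.png",cv2.resize(im,None,fx=3.5,fy=3.5,interpolation=cv2.INTER_CUBIC))
    for l,z in (("bar_rear",.049),("tooth_top",.045),("tray_floor",.036)):
        for d in r.pinpoint(f,l)[:1]:
            X=at_z(f,d["position"][0]*512,d["position"][1]*384,z); dx,dy=X[0]-.631,X[1]-.0816; a=-.027
            print(n,l,round(d["conf"],2),np.round(X,4),"local y",round(-np.sin(a)*dx+np.cos(a)*dy,4))
E
python3 c.py 1
```

```text
3.2 [0.5582 0.0073 0.0978] [-0.78  0.36 -0.53]
[[-0.003  1.    -0.027]
 [-0.    -0.027 -1.   ]
 [-1.    -0.003  0.001]]
top tooth_top 0.63 [0.6045 0.0712 0.045 ] local y -0.0111
top tray_floor 0.64 [0.6469 0.0489 0.036 ] local y -0.0322
scene bar_rear 0.75 [0.5572 0.0418 0.049 ] local y -0.0417
scene tooth_top 0.75 [0.6023 0.0724 0.045 ] local y -0.01
scene tray_floor 0.85 [0.6506 0.0398 0.036 ] local y -0.0412
```

View pics/scene1.png

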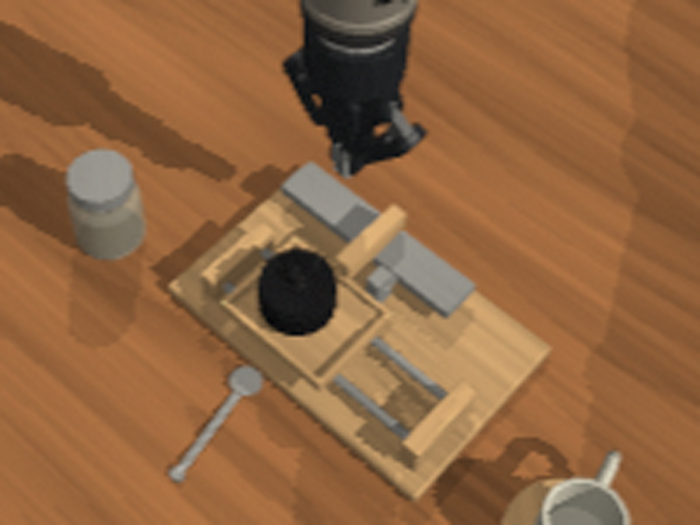

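```bash
python3 - <<'E'
from h import *
P=[]
for n in ("scene","top"):
    f=r.grab_frame(n); z=f["z_map"]; v,u=np.nonzero(z>0)
    p=cv2.undistortPoints(np.stack([u,v],1).astype(float)[:,None],K(f),np.array(f["D"],float))[:,0]
    zz=z[v,u]; X=(np.c_[p*zz[:,None],zz]-f["t"])@np.array(f["R"]); P.append(X)
P=np.vstack(P); t=r.get_obs()["tcp_pos"]; tip=t[2]-.008
L=P-[t[0],t[1],tip]
for h in range(-4,120,8):
    m=(L[:,2]>h/1e3)&(L[:,2]<(h+8)/1e3)&(np.hypot(L[:,0],L[:,1])<.09)
    if m.sum(): print(h,m.sum(),np.round(L[m][:,:2].min(0),3),np.round(L[m][:,:2].max(0),3))
E
```

```text
-4 2 [0.005 0.001] [0.008 0.005]
4 14 [-0.001 -0.012] [0.01  0.011]
12 17 [-0.004 -0.013] [0.01  0.012]
20 15 [ 0.    -0.014] [0.01  0.013]
28 14 [ 0.002 -0.008] [0.011 0.012]
36 12 [ 0.003 -0.014] [0.011 0.014]
44 34 [-0.012 -0.032] [0.013 0.032]
52 54 [-0.01  -0.039] [0.013 0.036]
60 39 [-0.001 -0.047] [0.016 0.042]
68 58 [ 0.    -0.054] [0.017 0.05 ]
76 45 [ 0.002 -0.059] [0.016 0.054]
84 95 [-0.014 -0.063] [0.016 0.061]
92 109 [-0.014 -0.063] [0.018 0.06 ]
100 45 [-0.006  0.008] [0.019 0.047]
108 29 [-0.011  0.019] [0.011 0.042]
116 18 [-0.006  0.027] [0.011 0.04 ]
```

Call:
play_rows([
  [-1,0,0,0,0.14],
  [-1,0,0,0,0.28],
  [-1,0,0,0,0.42],
  [-1,0,0,0,0.56],
  [-1,0,0,0,0.7],
  [-1,0,0,0,0.84],
  [-1,0,0,0,0.98],
  [-1,0,0,0,1.12],
  [-1,0,0,0,1.26],
  [-1,0,0,0,1.4],
])

```text
clock: 4.7
tcp_pos: [0.5594, 0.0071, 0.0994]
orientation: [0.152, 1.565, -0.152]
contact_force: [0.3, -0.4, -0.3]
grip_width: -0.0
```

Call:
play_rows([
  [-1,0,0,-0.01,0.1],
  [-1,0,0,-0.025,0.171],
  [-1,0,0,-0.035,0.171],
  [-1,0,0,-0.045,0.171],
  [-1,0,0,-0.05,0.171],
  [-1,0,0,-0.05,0.171],
])

```text
clock: 5.3
tcp_pos: [0.5589, 0.0073, 0.0487]
orientation: [0.022, 1.572, -0.023]
contact_force: [0.2, 0.7, -0.1]
grip_width: -0.0002
```

```bash
python3 c.py 2
```

```text
5.3 [0.5589 0.0073 0.0487] [ 0.23  0.68 -0.08]
[[-0.001  0.029  1.   ]
 [-0.     1.    -0.029]
 [-1.    -0.    -0.001]]
top tooth_top 0.44 [0.5908 0.0669 0.045 ] local y -0.0158
top tray_floor 0.7 [0.66   0.0523 0.036 ] local y -0.0285
scene bar_rear 0.83 [0.563 0.048 0.049] local y -0.0354
scene tooth_top 0.63 [0.6572 0.0407 0.045 ] local y -0.0402
scene tray_floor 0.94 [0.6546 0.043  0.036 ] local y -0.038
```

View pics/scene2.png

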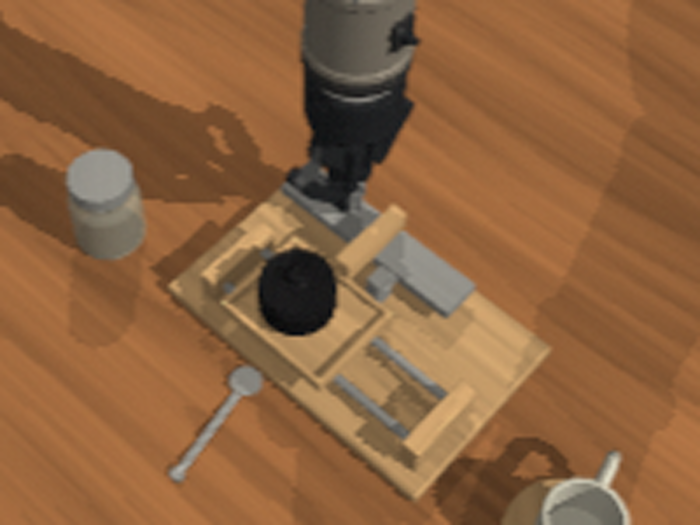

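Call:
play_rows([
  [-1,0,0,-0.005,0],
  [-1,0,0,-0.009,0],
  [-1,0,0,-0.013,0],
  [-1,0,0,-0.016,0],
  [-1,0,0,-0.0175,0],
  [-1,0,0,-0.0175,0],
  [-1,0,0,-0.0175,0],
])

```text
clock: 6.4
tcp_pos: [0.5595, 0.0072, 0.032]
orientation: [0.022, 1.57, -0.022]
contact_force: [-1.0, -0.8, 5.9]
grip_width: -0.0
```

```bash
python3 c.py 3; python3 - <<'E'
from h import *
f=r.grab_frame("scene"); z=f["z_map"]
# strip height from depth, strip front part y local 0..40
for y in (0,10,20,30,40):
  for zz in (.034,):
    a=-.027; l=(-.068,y/1000)
    X=[.631+np.cos(a)*l[0]-np.sin(a)*l[1],.0816+np.sin(a)*l[0]+np.cos(a)*l[1],.028]
    u=np.round(proj(f,X)[0]).astype(int); d=z[u[1],u[0]]; c,dr=ray(f,*u); print(y,np.round(c+dr*d,4))
E
```

```text
6.4 [0.5595 0.0072 0.032 ] [-0.97 -0.77  5.94]
[[ 0.     0.028  1.   ]
 [-0.     1.    -0.028]
 [-1.    -0.     0.   ]]
top tooth_top 0.5 [0.5966 0.0647 0.045 ] local y -0.0178
top tray_floor 0.56 [0.6559 0.0455 0.036 ] local y -0.0354
scene bar_rear 0.67 [0.552 0.038 0.049] local y -0.0457
scene tooth_top 0.71 [0.6409 0.0964 0.045 ] local y 0.0151
scene tray_floor 0.64 [0.6587 0.0363 0.036 ] local y -0.0445
0 [0.5615 0.0836 0.0255]
10 [0.5618 0.0913 0.0233]
20 [0.5621 0.102  0.0248]
30 [0.5625 0.1128 0.0264]
40 [0.5596 0.1217 0.0217]
```

View pics/scene3.png

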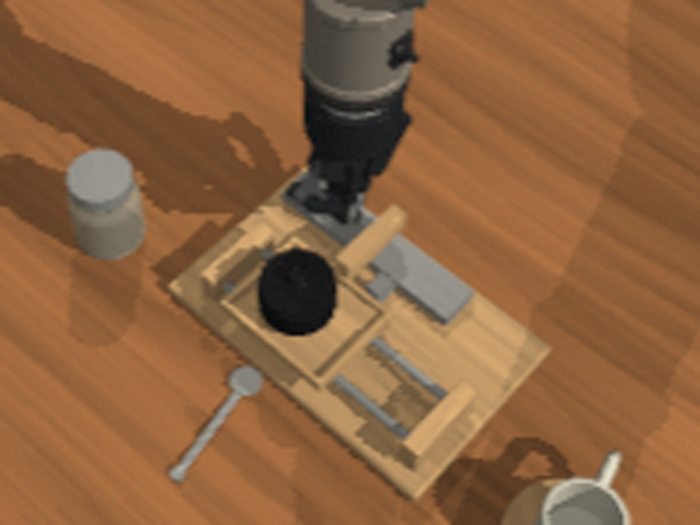

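Call:
play_rows([
  [-1,0,0.004,-0.0007,0],
  [-1,0,0.009,-0.0007,0],
  [-1,0,0.015,-0.0007,0],
  [-1,0.001,0.02,-0.0007,0],
  [-1,0.001,0.024,-0.0007,0],
  [-1,0.001,0.029,-0.0007,0],
  [-1,0.001,0.034,-0.0007,0],
  [-1,0.001,0.039,-0.0007,0],
  [-1,0.001,0.044,-0.0007,0],
  [-1,0.001,0.048,-0.0007,0],
])

```text
clock: 7.85
tcp_pos: [0.5611, 0.053, 0.0313]
orientation: [0.021, 1.57, -0.026]
contact_force: [1.2, -5.8, 6.8]
grip_width: 0.0002
```

```bash
python3 c.py 4
```

```text
7.85 [0.5611 0.053  0.0313] [ 1.17 -5.77  6.79]
[[ 0.001  0.03   1.   ]
 [-0.003  1.    -0.03 ]
 [-1.    -0.003  0.001]]
top tooth_top 0.17 [0.6308 0.0743 0.045 ] local y -0.0073
top tray_floor 0.69 [0.6466 0.0703 0.036 ] local y -0.0109
scene bar_rear 0.98 [0.561  0.0594 0.049 ] local y -0.0241
scene tooth_top 0.8 [0.6048 0.0719 0.045 ] local y -0.0104
scene tray_floor 0.91 [0.6494 0.062  0.036 ] local y -0.0191
```

View pics/scene4.png

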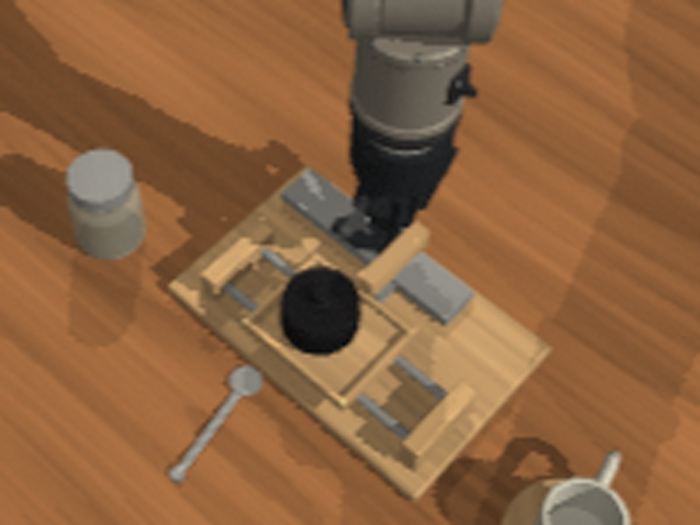

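Call:
play_rows([
  [-1,0,0.005,0,0],
  [-1,0,0.01,0,0],
  [-1,0,0.015,0,0],
  [-1,0.001,0.02,0,0],
  [-1,0.001,0.025,0,0],
  [-1,0.001,0.03,0,0],
  [-1,0.001,0.035,0,0],
  [-1,0.001,0.039,0,0],
  [-1,0.001,0.043,0,0],
  [-1,0.001,0.045,0,0],
])

```text
clock: 9.25
tcp_pos: [0.562, 0.0982, 0.0312]
orientation: [0.021, 1.57, -0.026]
contact_force: [1.8, -5.4, 6.1]
grip_width: 0.0001
```

```bash
python3 c.py 5
```

```text
9.25 [0.562  0.0982 0.0312] [ 1.77 -5.44  6.08]
[[ 0.     0.029  1.   ]
 [-0.003  1.    -0.029]
 [-1.    -0.003  0.001]]
top tooth_top 0.58 [0.5946 0.0634 0.045 ] local y -0.0191
top tray_floor 0.78 [0.6627 0.1086 0.036 ] local y 0.0278
scene bar_rear 0.88 [0.5577 0.1071 0.049 ] local y 0.0236
scene tooth_top 0.79 [0.5964 0.0796 0.045 ] local y -0.0029
scene tray_floor 0.45 [0.5489 0.1054 0.036 ] local y 0.0216
```

View pics/scene5.png

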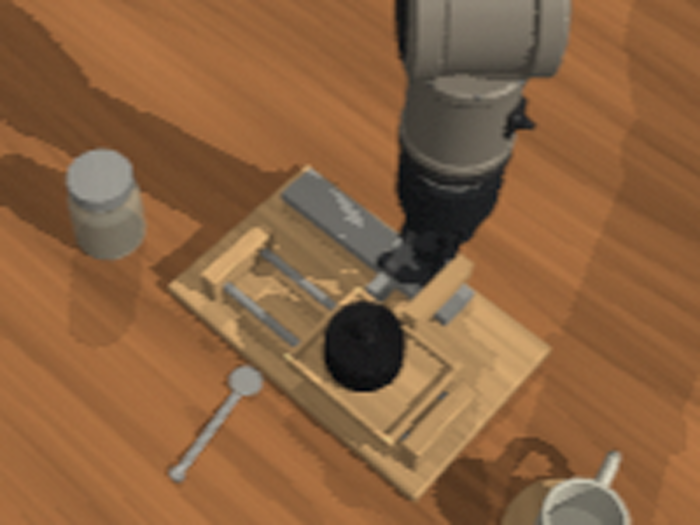

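Still a small gap to the stop; continue gently until the force rises.

Call:
play_rows([
  [-1,0,0.002,0,0],
  [-1,0,0.003,0,0],
  [-1,0,0.004,0,0],
  [-1,0,0.005,0,0],
  [-1,0,0.005,0,0],
])

```text
clock: 10.15
tcp_pos: [0.562, 0.1017, 0.0312]
orientation: [0.02, 1.571, -0.028]
contact_force: [0.9, -8.6, 8.0]
grip_width: 0.0001
```

Call:
play_rows([
  [-1,0,0.001,0,0],
  [-1,0,0.002,0,0],
  [-1,0,0.003,0,0],
  [-1,0,0.003,0,0],
])

```text
clock: 10.55
tcp_pos: [0.5619, 0.1018, 0.0312]
orientation: [0.019, 1.571, -0.033]
contact_force: [-0.2, -15.5, 12.0]
grip_width: -0.0002
```

```bash
python3 c.py 6
```

```text
10.55 [0.5619 0.1018 0.0312] [ -0.22 -15.5   12.  ]
[[-0.001  0.033  0.999]
 [-0.009  0.999 -0.033]
 [-1.    -0.009 -0.001]]
top tooth_top 0.71 [0.5975 0.0715 0.045 ] local y -0.011
top tray_floor 0.78 [0.6559 0.1183 0.036 ] local y 0.0373
scene bar_rear 0.79 [0.5542 0.1111 0.049 ] local y 0.0274
scene tooth_top 0.56 [0.6043 0.0706 0.045 ] local y -0.0117
scene tray_floor 0.88 [0.6604 0.1194 0.036 ] local y 0.0386
```

View pics/scene6.png

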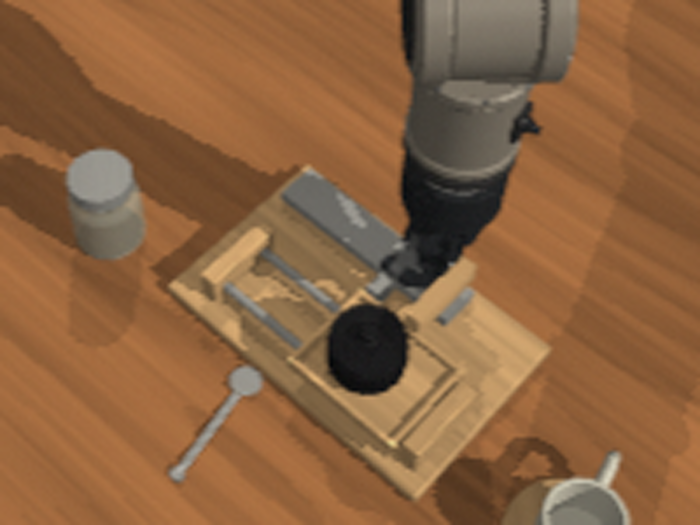

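Hard stop reached (TCP stalled, force 15 N, tray against the stop block). Back off and rise.

Call:
play_rows([
  [-1,0,-0.004,0,0],
  [-1,0,-0.008,0,0],
  [-1,0,-0.012,0,0],
  [-1,0,-0.014,0.004,0],
  [-1,0,-0.014,0.01,0],
  [-1,0,-0.014,0.02,0],
  [-1,-0.002,-0.014,0.04,0],
  [-1,-0.005,-0.016,0.07,0],
  [-1,-0.015,-0.03,0.11,0],
  [-1,-0.03,-0.05,0.15,0],
])

```text
clock: 11.95
tcp_pos: [0.5305, 0.0584, 0.1823]
orientation: [0.021, 1.572, -0.021]
contact_force: [0.6, -0.2, 0.9]
grip_width: 0.0002
```

Call:
play_rows([
  [-1,-0.02,-0.04,0.02,0],
  [-1,-0.04,-0.08,0.03,0],
  [-1,-0.05,-0.12,0.03,0],
  [-1,-0.06,-0.16,0.03,0],
  [-1,-0.06,-0.18,0.03,0],
  [-1,-0.06,-0.18,0.03,0],
  [-1,-0.06,-0.18,0.03,0],
])

```text
clock: 12.65
tcp_pos: [0.4708, -0.1218, 0.2111]
orientation: [0.023, 1.572, -0.023]
contact_force: [-0.1, -0.3, 1.3]
grip_width: 0.0001
```

```bash
python3 c.py 7; python3 - <<'E'
from h import *
f=r.grab_frame("top"); z=f["z_map"]; a=-.027
for n,l in dict(strip=(-.068,-.08,.034),strip2=(-.068,-.03,.034),strip3=(-.068,.01,.034),tooth=(-.034,-.012,.045),bar=(-.068,.035,.060),potlid=(.025,.02,.08)).items():
    X=[.631+np.cos(a)*l[0]-np.sin(a)*l[1],.0816+np.sin(a)*l[0]+np.cos(a)*l[1],l[2]]
    u=np.round(proj(f,X)[0]).astype(int); c,dr=ray(f,*u); print(n,np.round(c+dr*z[u[1],u[0]],4))
E
```

```text
12.65 [ 0.4708 -0.1218  0.2111] [-0.07 -0.27  1.29]
[[-0.001  0.029  1.   ]
 [ 0.     1.    -0.029]
 [-1.     0.    -0.001]]
top bar_rear 0.7 [ 0.3045 -0.4343  0.049 ] local y -0.5245
top tooth_top 0.92 [0.5901 0.0612 0.045 ] local y -0.0215
top tray_floor 0.56 [0.6559 0.1194 0.036 ] local y 0.0384
scene bar_rear 0.63 [0.562  0.1191 0.049 ] local y 0.0356
scene tooth_top 0.67 [0.6029 0.0722 0.045 ] local y -0.0102
scene tray_floor 0.89 [0.6528 0.1178 0.036 ] local y 0.0368
strip [0.5612 0.0047 0.0333]
strip2 [0.5637 0.0537 0.0314]
strip3 [0.5632 0.0934 0.0301]
tooth [0.596  0.0713 0.0446]
bar [0.5642 0.1204 0.0557]
potlid [0.6577 0.1016 0.078 ]
```

View pics/scene7.png

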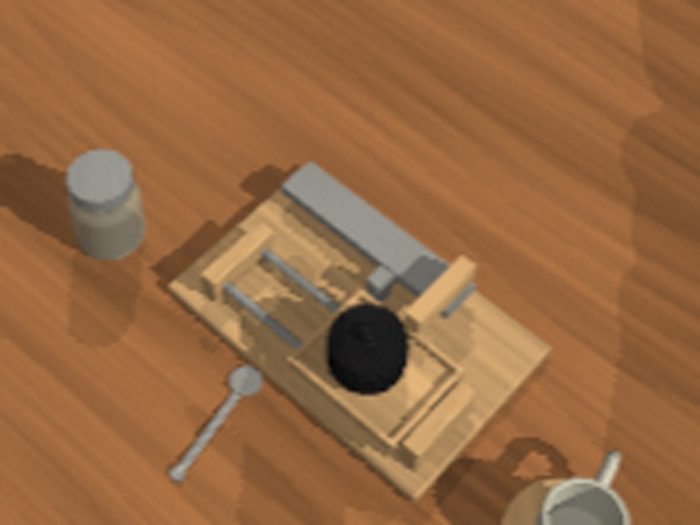

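View pics/top7.png

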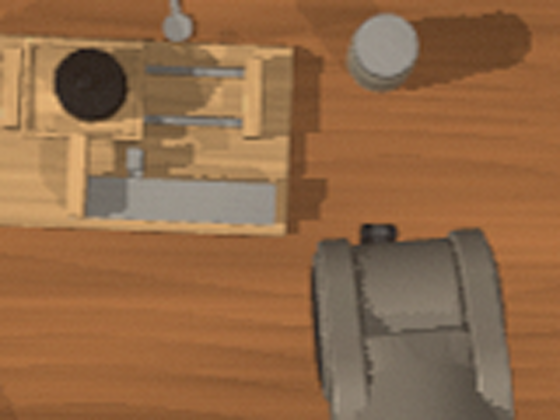

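The tray is home against the stop, with the tooth back up behind the bar (depth reads 44.6 mm, nominal 45). The pot is upright and the arm is clear.

```bash
python3 -c "
from bench import r
print(r.hand_in())"
```

```text
the job is handed in; nothing more can be done
None
```

I pressed the catch strip down about 10 mm with the closed fingertips. Keeping it pressed, I pushed the bar along past the tooth until the tray reached the far stop. Then I backed off, lifted clear and handed in at about 13 s of the 34 s allowed; no verdict was reported.

**Tray home:** the push stalled at the stop with the force rising to 15 N. The tray floor afterwards lies at about 37–38 mm along the slide, nominally 35 mm, and the pictures show the tray against the stop block.

**Catch up:** depth on the tooth top reads 44.6 mm (nominal 45), and the tooth stands behind the bar. The strip reads 33 mm (nominal 34) at the near end.

**Pot and other things:** the last picture shows the jam pot upright on the tray. The jar, spoon, cup and coaster look unmoved; I judged that by eye rather than measuring it. The plate was out of my cropped last pictures, but the arm crossed over it about 0.2 m up. The arm ended clear, with about 1 N of residual reading.

**Readings that disagreed:**
- Depth at two strip points closer to the bar read 30–31 mm, and the bar top read 56 mm instead of 60. The top view's depth is coarse there, so I took the tooth reading and the picture as better evidence.
- In the last top view the network placed bar_rear on the plate, about 0.5 m away. I ignored that as a false detection.

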